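Flip a spot plate over against a stop

TASK

The washed white spot plate was left wells down on the grey-blue mat and is needed wells up. Without picking it up, push it along the mat with your fingertips against the steel stop until it tips up and leans against the stop, then push its raised edge back over from behind, so that it ends lying flat on the mat with its wells up. Leave the bottle, beaker, rubber stopper, tape and marker around it where they are.

Things in the scene. Friction and masses are not known exactly. Their poses are not given: they have to be found in the camera images.
- mat: grey-blue silicone mat, 232x150x3 mm, grippy, fixed to the worktop, the steel stop at its far end; its top is 3 mm above the worktop. Origin on the worktop (z = 0) under the middle of the stop's toe (foot of its sloping face); x points along the mat towards the stop and on behind it, y left along the stop, z up. It reaches from x = -165 to +67 mm and 75 mm to either side.
- stop: polished, slippery bent-sheet steel stop fixed on the mat, 120 mm long in y, origin and axes as the mat. Its face starts at the toe (x = 0, height 3 mm above the worktop), rises straight at 55 degrees to the mat up to a rounded top edge at x = 27, height 43 mm. Behind it a low flange reaches x = 64 mm.
- stop_top (a point): middle of the stop's top edge, 43 mm above the worktop, 27 mm behind the toe. A plate pushed until its lower edge is at the toe leans over this edge at about 55 degrees to the mat, its own top edge about 77 mm above the worktop and 52 mm behind the toe, and stays so when released.
- spot_plate: white plastic slab 90 (x) by 80 (y) by 10 mm, 0.12 kg, loose; one face plain, the other with nine round wells with blue bottoms. At the start it lies wells down on the mat, within 0.25 rad of square with the stop, 15 to 70 mm short of the toe. Origin at the middle of the well face; z points out of the plain face (up at the start, down when flipped); x at the start roughly towards the stop.
- plate_mid (a point): centre of the spot plate, midway in its thickness (8 mm above the worktop when flat on the mat)
- plate_near (a point): middle of the plate's edge that is away from the stop at the start (plate x = -45 mm), midway in its thickness
- plate_far (a point): middle of the plate's edge that is nearer the stop at the start (plate x = +45 mm), midway in its thickness
- weigh_bottle: glass weighing bottle with a knobbed stopper, 39 mm wide, 65 mm tall, origin at its underside; a loose bystander that stands to the left of the mat
- beaker_4: small empty glass beaker with a spout, 50x56x60 mm, origin at its underside; a loose bystander that stands to the left of the mat
- stopper_3: grey tapered rubber stopper, 28 mm wide, 30 mm tall, origin at its underside; a loose bystander that stands to the right of the mat
- tape_roll: roll of tan tape lying flat, 62 mm wide, 19 mm tall, origin at its underside; a loose bystander that lies to the right of the mat
- marker_1: white marker pen with a black cap, lying, 13x131x14 mm, origin at its underside; a loose bystander that lies behind the stop
Mind the look-alikes: they are no part of the job. What is meant by the spot_plate is not red, and is the smaller of those in its own colour.

How it is judged (in metres and radians):
On the way:
1. the plate has tipped up and leans against the stop (angle between spot_plate's own z axis and vertical between 0.6 and 1.5 rad and contact force between spot_plate and stop above 0.02 N), for 0.2 s.
At the end, for the whole second after the job is handed in: the plate lies at rest, wells up and flat (within 8 degrees, its centre less than 13 mm above the worktop), with its centre over the mat on the robot's side of the stop's toe: at most 150 mm in front of the toe and within 55 mm of the mat's middle line (angle between spot_plate's own z axis and vertical above 3 rad and height (world z) of plate_mid below 0.013 m and x of plate_mid in the frame of mat between -0.15 and 0 m and y of plate_mid in the frame of mat between -0.055 and 0.055 m and linear speed of spot_plate below 0.02 m/s and angular speed of spot_plate below 0.15 rad/s); the robot touches nothing.
It fails at once if the plate is lifted or carried (both its near and its far edge more than 35 mm above the worktop) (height (world z) of each of plate_near, plate_far above 0.035 m).
It fails at once if a bystander (weighing bottle, beaker, rubber stopper, tape or marker) is displaced by more than 20 mm (distance of any of weigh_bottle, beaker_4, stopper_3, tape_roll, marker_1 from where it was at the start of the episode above 0.02 m).
It also fails if it takes over 51 s, if anything falls off the work surface, if the arm or the gripper's body presses on something with over 40 N, if the wrist force passes 120 N, or if a joint passes its speed limit or range.

ROBOT

A 6-joint arm with a two-finger parallel gripper is mounted at the origin on a cart in front of the work surface, level with it; the furniture and walls round the work are solid. World frame = base frame: x ahead of the robot, y to its left, z up, the work surface at z = 0. Lengths are in m, angles in degrees, forces in N, time in s.
With the tool pointing down it reaches from about 0.35 to 0.875 m from the base axis. Payload 4.2 kg.
Tool frame: the origin (TCP) lies midway between the tips of the shut fingers; the grasp point (between the pads) lies 19 mm behind it; y points along the fingers, z is the direction in which the jaws open and shut, and the axes are right-handed (so a half turn about y gives the same grasp; the last joint's range is limited). The gripper opens to 87 mm and grips with 3 to 60 N. Pads are 19 mm wide; open, the fingers measure 117 mm over their backs; the gripper's body (75 mm by 190 mm) begins 51 mm behind the grasp point.
Start: joints at [-60.814, 22.042, 0.453, 0, -68.411, -14.817], TCP at [0.155, -0.605, 0.223] pointing down, gripper open.
Joint ranges: [-179.83, 179.83], [-69.29, 118.12], [-61.27, 80.66], [-181.25, 117.63], [-171.15, -9.14], [-177.46, 177.46]. Speed limits (degrees/s): [159.86, 159.86, 180, 180, 180, 180].

INTERFACE

Orientations are given as [roll, pitch, yaw] about the fixed x, y, z axes, in that order (R = Rz(yaw) Ry(pitch) Rx(roll)).
In Python, from workcell import env gives the robot as it stands. The module is installed in compiled form; this text tells all that it offers. Calls block until the motion is done:
- env.goto(position, orientation): joint-space move of the TCP to a pose.
- env.move_straight(position, rotation=None, rate=0.15, force_limit=None): straight line of the TCP; rotation=None keeps the orientation; rate is the mean speed in m/s. With force_limit (N) it stops when the force on the tool has changed by that much, and returns True; else False.
- env.set_joints(angles): joint-space move.
- env.gripper_to(opening, grasp_force=None): opening from 0.0 (shut) to 1.0 (fully open); grasp_force is the grip in N (None keeps the last); returns when the fingers have stopped.
- env.dwell(seconds).
- env.inverse_kinematics(position, orientation): joint angles nearest the present ones, or None.
- env.read_state(): the state.
- env.grab_frame(name): name is "side" or "top"; returns a dict with "image" (480x640x3 uint8, blue, green, red), "fx", "fy", "cx", "cy" (pixels), "position" and "orientation" of the camera in the world. Camera axes: x right, y up, looking along -z (the intrinsics and any distortion apply to the point x, -y, -z); pixel columns grow to the right and rows downward; lengths in m; the calibration is good to about 2 mm. A picture is of the moment at which its call begins. There is no depth.
A pose or a line that the arm cannot do raises env.Unreachable and nothing moves.
- env.close_job(): hands the job in, once; it reports no verdict.
Trained networks look in a picture, given as the dict that the camera call returned (one of the last four; its "shot" number tells which), for a name from the list of things; names that differ only in an ending like _2 or _b are one class to them, and where a whole thing is asked for, a point or a joint stands for the part that bears it (a point fixed in the world has none). Each returns a list of dicts, best first, with "score" (0 to 1); they miss things now and then, are a little off and sometimes report something else, mostly with a low value. They report only what shows in the picture. A call takes as long as a camera call. They do not tell look-alikes from the thing itself.
- env.search_frame(picture, thing): "xyz" ([x, y, z] in m, in world coordinates, good to about 4 mm: the middle of the surface that is visible of it).
- env.trace(picture, thing): "mask" (480x640 bool, what is visible of it).
The state is a dict: "clock": time; "joint_positions": joint angles; "qvel": joint speeds; "joint_torque": joint torques, N m; "position": TCP position; "tool_rot": TCP orientation; "force": force on the tool from outside, world axes, zero at the start; "wrist_torque": the same for the moment, N m; "opening": opening from 0.0 (shut) to 1.0 (fully open).
Only numpy, scipy, OpenCV 4.12 (cv2) and the standard library are available. Lean on these libraries where they do the work, as an engineer would, in place of code of your own. Each camera call takes 0.05 s, during which the arm holds its last target. There are 200 camera calls.

## Working session

There is one attempt and no reset: what is moved stays moved. The work goes in short steps, each a Python script; the robot and the scene stay as the last script left them, time stands still between calls to the robot, and variables do not carry over. Pictures are saved under pics/ and viewed, about 8 in all and at most 12, crops included, and the job is handed in when it is done.

```bash
mkdir -p pics; cat > a.py <<'E'
from workcell import env
import cv2, numpy as np
for n in ("top","side"):
    p=env.grab_frame(n); cv2.imwrite(f"pics/{n}0.png",p["image"])
    print(n,{k:np.round(v,4).tolist() if not isinstance(v,(str,int)) else v for k,v in p.items() if k!="image"})
    for t in ("spot_plate","stop","mat","weigh_bottle","beaker_4","stopper_3","tape_roll","marker_1"):
        print(t,[(round(d["score"],2),np.round(d["xyz"],3).tolist()) for d in env.search_frame(p,t)])
print(env.read_state())
E
python3 a.py
```

```text
top {'fx': 447.0186, 'fy': 447.0186, 'cx': 319.1523, 'cy': 240.4786, 'position': [0.4089, -0.3215, 0.9163], 'orientation': [6.7178, 0.8007, -91.1049], 'shot': 1}
spot_plate [(0.83, [0.458, -0.271, 0.014]), (0.79, [0.644, -0.57, 0.016]), (0.78, [0.389, -0.036, 0.008])]
stop [(0.65, [0.566, -0.32, 0.011])]
mat [(0.94, [0.507, -0.289, 0.0])]
weigh_bottle [(0.6, [0.487, -0.118, 0.048])]
beaker_4 [(0.72, [0.569, -0.15, 0.022])]
stopper_3 [(0.49, [0.377, -0.355, 0.031])]
tape_roll [(0.95, [0.447, -0.409, 0.015])]
marker_1 [(0.58, [0.651, -0.389, 0.01])]
side {'fx': 468.4481, 'fy': 468.4481, 'cx': 312.0396, 'cy': 246.2792, 'position': [0.395, 0.4043, 0.5855], 'orientation': [54.116, -1.3207, -170.5706], 'shot': 2}
spot_plate [(0.89, [0.394, -0.029, 0.008]), (0.73, [0.457, -0.262, 0.016]), (0.65, [0.636, -0.56, 0.021])]
stop [(0.63, [0.553, -0.307, 0.021])]
mat [(0.75, [0.508, -0.267, 0.003])]
weigh_bottle [(0.97, [0.485, -0.094, 0.041])]
beaker_4 [(0.71, [0.55, -0.146, 0.039])]
stopper_3 [(0.55, [0.376, -0.345, 0.024])]
tape_roll [(0.83, [0.445, -0.397, 0.018])]
marker_1 []
{'clock': 0.9, 'joint_positions': array([-6.08118698e+01,  2.20395860e+01,  4.51419960e-01, -1.12226118e-03,
       -6.84116823e+01, -1.48179398e+01]), 'qvel': array([-0.03816218,  0.04486129, -0.02579643, -0.11694011, -0.01507723,
        0.0028667 ]), 'joint_torque': array([ 3.10239775e-04, -3.90455031e+01,  1.87618804e+01,  4.22432944e+00,
        1.54453871e-02, -1.64195023e-05]), 'position': array([ 0.15514572, -0.60539891,  0.22256099]), 'tool_rot': array([-8.99998798e+01, -1.04762881e-03,  1.43697774e+01]), 'force': array([ 0.09079131, -0.40747753,  0.10096829]), 'wrist_torque': array([ 0.00657971,  0.00662925, -0.01158071]), 'opening': 0.9986008468220795}
```

View pics/top0.png

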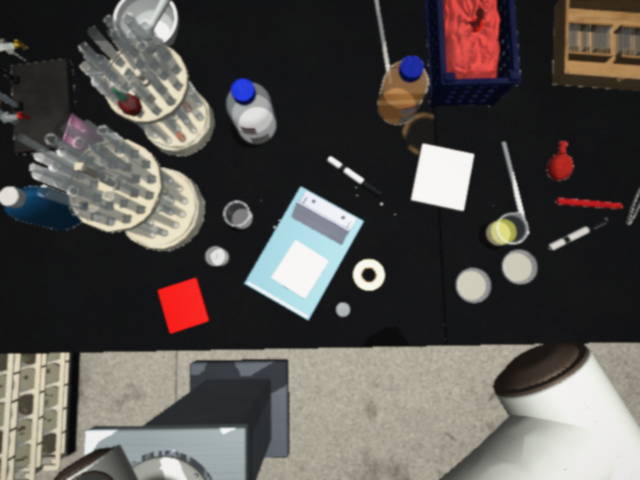

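View pics/side0.png

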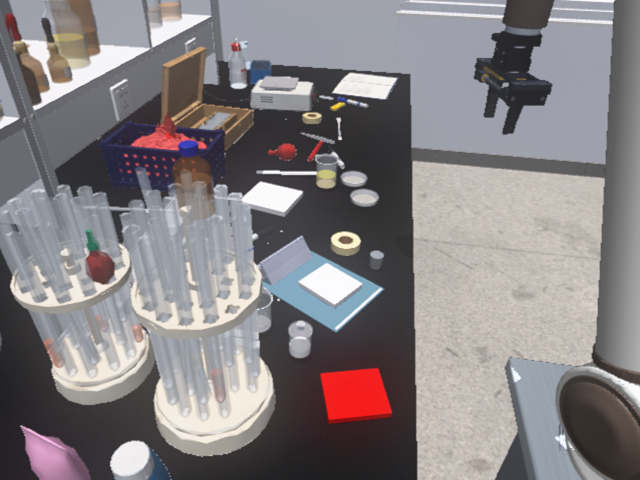

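Candidates in the top view are white on the mat (300,268), larger white (443,177) and red (183,305). The one on the mat is white and the smaller of the two whites, so it fits. I'll measure it and confirm in a crop.

```bash
cat > h.py <<'E'
from workcell import env
import cv2, numpy as np
from scipy.spatial.transform import Rotation as R
def rot(o): return R.from_euler("xyz",o,degrees=True).as_matrix()
def back(p,uv,z):
    uv=np.asarray(uv,float).reshape(-1,2)
    d=np.c_[(uv[:,0]-p["cx"])/p["fx"],-(uv[:,1]-p["cy"])/p["fy"],-np.ones(len(uv))]@rot(p["orientation"]).T
    c=np.array(p["position"]); return (c+d*((z-c[2])/d[:,2])[:,None])[:,:2]
def proj(p,X):
    q=(np.atleast_2d(X)-p["position"])@rot(p["orientation"])
    return np.c_[p["cx"]-p["fx"]*q[:,0]/q[:,2],p["cy"]+p["fy"]*q[:,1]/q[:,2]]
def rect(p,mask,z):
    c=max(cv2.findContours(mask.astype(np.uint8),cv2.RETR_EXTERNAL,cv2.CHAIN_APPROX_NONE)[0],key=cv2.contourArea)
    q=back(p,c,z); r=cv2.minAreaRect((q*1000).astype(np.float32)); return r
E
cat > b.py <<'E'
from h import *
for n in ("top","side"):
    p=env.grab_frame(n)
    for t,z in (("mat",.003),("stop",.003),("spot_plate",.013)):
        for d in env.trace(p,t):
            print(n,t,round(d["score"],2),np.round(np.concatenate([np.ravel(v) for v in rect(p,d["mask"],z)]),1), int(d["mask"].sum()))
    if n=="top":
        im=p["image"][170:340,230:400]; cv2.imwrite("pics/crop.png",cv2.resize(im,None,fx=3.5,fy=3.5,interpolation=cv2.INTER_CUBIC))
E
python3 b.py
```

```text
top mat 0.69 [ 494.6 -279.3  150.   232.3   59.4] 6267
top stop 0.9 [ 565.8 -319.6  126.8   64.8   59.5] 1807
top stop 0.37 [ 490.  -100.3   49.6   39.2   88.8] 390
top spot_plate 0.98 [ 641.6 -567.2  111.1  126.4   76.1] 3169
top spot_plate 0.82 [391.2 -35.8  89.1  82.6  17.2] 1809
top spot_plate 0.63 [ 458.9 -271.2   80.9   89.3   56.5] 1742
side mat 0.56 [ 488.8 -290.6  179.7  236.1   59.5] 4584
side stop 0.68 [ 459.9 -277.3   91.8  100.3   56.9] 1596
side stop 0.66 [ 555.4 -339.6  158.    67.6   60.5] 1296
side spot_plate 0.76 [ 639.3 -556.5  130.   136.9   73.7] 1417
side spot_plate 0.57 [ 457.9 -265.3   90.6   96.5   56.6] 1582
```

View pics/crop.png

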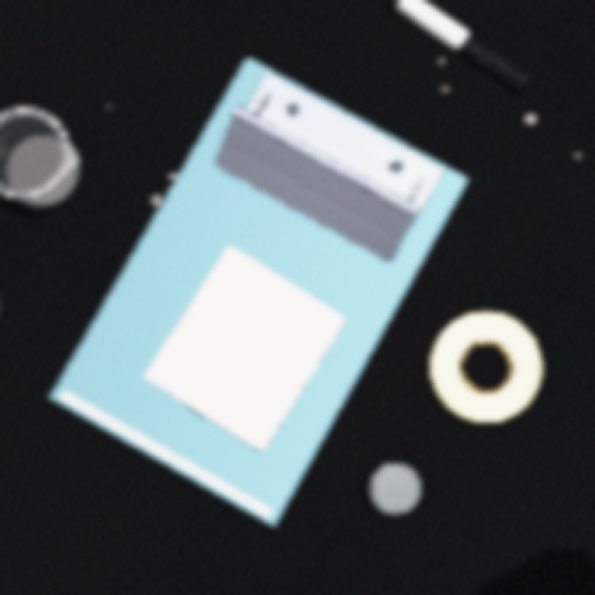

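The crop shows a plain white slab on the mat at about (245,345), short of the grey stop. By my fit the mat is 150x232 mm and the plate 81x89 mm, both as specified. In the mat frame the plate is at x ≈ -84, y ≈ -11 mm, yaw ≈ -3°. Next I approach behind its near edge, touch the mat lightly for height, then push.

```bash
cat >> h.py <<'E'
YAW=-30.6; th=np.radians(YAW); u=np.array([np.cos(th),np.sin(th)]); v=np.array([-u[1],u[0]])
O=np.array([.4946,-.2793])+.049*u
ORI=[-90,0,YAW]
def W(x,y,z): return [*(O+x*u+y*v),z]
def M(P): d=np.array(P[:2])-O; return np.round([1e3*d@u,1e3*d@v,1e3*P[2]],1)
def st(tag):
    s=env.read_state(); f=s["force"]; print(tag,"t",round(s["clock"],2),"mat",M(s["position"]),"F",np.round([f[:2]@u,f[:2]@v,f[2]],1),"op",round(s["opening"],2))
E
cat > c.py <<'E'
from h import *
print(O)
env.goto(W(-.152,-.011,.12),ORI); env.gripper_to(.45); st("above")
env.move_straight(W(-.152,-.011,.015),rate=.12); st("low")
print(env.move_straight(W(-.152,-.011,-.002),rate=.02,force_limit=4)); st("touch")
z=env.read_state()["position"][2]
env.move_straight(W(-.152,-.011,z+.0025),rate=.03); st("up")
print(env.move_straight(W(-.090,-.011,z+.0025),rate=.04,force_limit=15)); st("pushed")
for n in ("side","top"): 
    p=env.grab_frame(n); cv2.imwrite(f"pics/{n}1.png",p["image"])
    m=np.int32(proj(p,[*W(-.05,0,.03)]))[0]; print(m)
    a=90; cv2.imwrite(f"pics/{n}1c.png",cv2.resize(p["image"][m[1]-a:m[1]+a,m[0]-a:m[0]+a],None,fx=3,fy=3))
i=[cv2.imread(f"pics/{n}1c.png") for n in ("side","top")]; cv2.imwrite("pics/c1.png",cv2.resize(np.hstack(i),(800,400)))
E
python3 c.py
```

```text
[ 0.53677636 -0.30424303]
above t 4.0 mat [-152.  -11.  120.] F [ 0.3 -0.3 -0.8] op 0.45
low t 5.03 mat [-151.5  -10.8   15.5] F [0.6 0.3 0.3] op 0.45
True
touch t 5.63 mat [-152.   -11.     3.4] F [-0.7 -0.2  5.3] op 0.45
up t 5.88 mat [-152.   -11.     5.9] F [0.7 0.2 0.4] op 0.45
True
pushed t 7.25 mat [-97.9 -12.1   4.9] F [ 0.3  0.1 -0.5] op 0.45
[312 270]
[303 250]
```

View pics/c1.png

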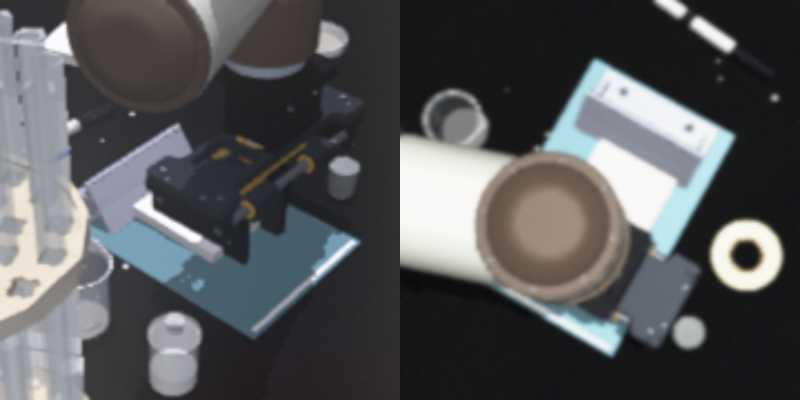

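Plate at the stop (side crop: far edge under the slope, fingers on near edge at (230,240)). The force stop seems to be an impact spike, so I'll continue slowly.

```bash
cat > d.py <<'E'
from h import *
z=.0059
for x in np.arange(-.090,-.059,.010):
    h=env.move_straight(W(x,-.011,z),rate=.025,force_limit=20); st(f"{x:.3f} {h}")
n="side"; p=env.grab_frame(n)
m=np.int32(proj(p,[*W(-.02,0,.03)]))[0]; a=70
cv2.imwrite("pics/c2.png",cv2.resize(p["image"][m[1]-a:m[1]+a,m[0]-a:m[0]+a],None,fx=4,fy=4))
E
python3 d.py
```

```text
-0.090 False t 7.88 mat [-89.6 -10.9   5.9] F [-0.1 -1.3 -0.3] op 0.45
-0.080 False t 8.43 mat [-79.  -10.8   6.1] F [-0.9  0.1 -0.3] op 0.45
-0.070 False t 8.97 mat [-69.4 -10.9   5.8] F [-1.  -0.6 -1. ] op 0.45
-0.060 False t 9.53 mat [-59.3 -10.9   6.1] F [ 0.2 -1.  -0.2] op 0.45
```

View pics/c2.png

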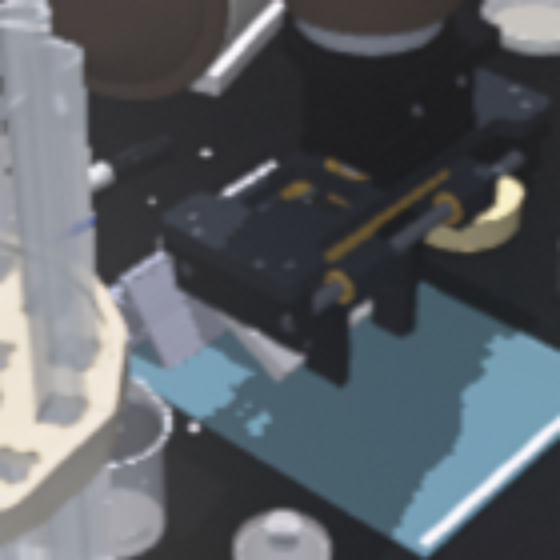

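```bash
cat > e.py <<'E'
from h import *
z=.0059
for x in (-.045,-.030,-.024,-.020,-.017,-.014):
    h=env.move_straight(W(x,-.011,z),rate=.025,force_limit=12); st(f"{x:.3f} {h}")
    if h: break
env.dwell(.3); st("held")
p=env.grab_frame("side")
m=np.int32(proj(p,[*W(0,0,.04)]))[0]; a=70
cv2.imwrite("pics/c3.png",cv2.resize(p["image"][m[1]-a:m[1]+a,m[0]-a:m[0]+a],None,fx=4,fy=4))
E
python3 e.py
```

```text
-0.045 False t 10.32 mat [-44.5 -10.9   6. ] F [ 0.4 -0.2  1.2] op 0.45
-0.030 False t 11.07 mat [-29.5 -10.9   6. ] F [-0.5  0.5 -0.8] op 0.45
-0.024 False t 11.47 mat [-23.6 -11.    5.9] F [-0.7  0.4  0.2] op 0.45
-0.020 False t 11.78 mat [-19.7 -11.    5.9] F [ 0.1 -0.1 -0.9] op 0.45
-0.017 False t 12.04 mat [-17.5 -11.1   5.8] F [-2.8  0.   0.7] op 0.45
-0.014 False t 12.31 mat [-17.1 -11.2   5.6] F [-6.9  2.4  4.8] op 0.45
held t 12.61 mat [-17.1 -11.2   5.6] F [-8.   1.6  3.9] op 0.45
```

View pics/c3.png

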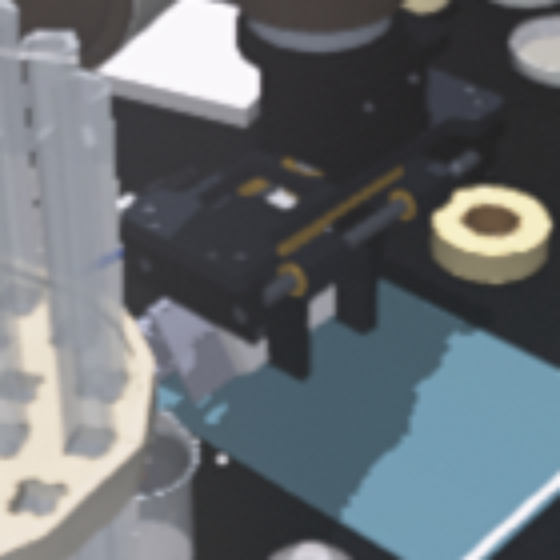

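The push ended at x = -17.1 mm with 8 N, where I predicted a full lean (-17.7). I back off and check the lean.

```bash
cat > f.py <<'E'
from h import *
env.move_straight(W(-.06,-.011,.008),rate=.06)
env.move_straight(W(-.06,-.011,.18),rate=.2)
env.move_straight(W(.085,-.011,.18),rate=.2); st("over")
ims=[]
for n in ("side","top"):
    p=env.grab_frame(n); m=np.int32(proj(p,[*W(.01,0,.04)]))[0]; a=65
    im=cv2.resize(p["image"][m[1]-a:m[1]+a,m[0]-a:m[0]+a],(400,400)); ims.append(im)
    print(n,[(round(d["score"],2),M(d["xyz"])) for d in env.search_frame(p,"spot_plate")],
      "expected top edge px in crop",np.round((proj(p,[W(.052,y,.077) for y in (-.051,.029)])-m+a)*400/130).tolist())
cv2.imwrite("pics/c4.png",np.hstack(ims))
E
python3 f.py
```

```text
over t 15.46 mat [ 84.1 -11.1 179. ] F [0.2 0.4 0.3] op 0.45
side [(0.71, array([-264.9,  163.3,   11.5])), (0.62, array([19. , -3.5, 48.1])), (0.57, array([ 214.1, -166.8,   14.8]))] expected top edge px in crop [[206.0, 96.0], [119.0, 148.0]]
top [(0.86, array([ 227.7, -175.4,   16.9])), (0.8, array([-264. ,  153.4,   12.5])), (0.61, array([22.6, -8.3, 50. ]))] expected top edge px in crop [[307.0, 175.0], [194.0, 113.0]]
```

View pics/c4.png

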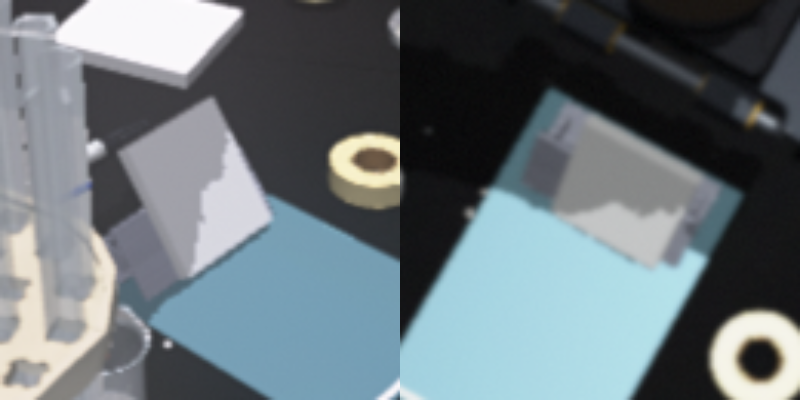

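The plate leans square against the stop; its top edge sits where predicted in both crops (side (120-212, 100-150)). Now I push it back from behind.

```bash
cat > g.py <<'E'
from h import *
env.move_straight(W(.085,-.011,.066),rate=.12); st("behind")
for x,z in ((.060,.066),(.030,.072),(.010,.076),(-.010,.078),(-.022,.078)):
    h=env.move_straight(W(x,-.011,z),rate=.05,force_limit=10); st(f"{x} {h}")
    if h: break
env.dwell(.3)
ims=[]
for n in ("side","top"):
    p=env.grab_frame(n); m=np.int32(proj(p,[*W(-.03,0,.02)]))[0]; a=75
    ims.append(cv2.resize(p["image"][m[1]-a:m[1]+a,m[0]-a:m[0]+a],(400,400)))
cv2.imwrite("pics/c5.png",np.hstack(ims))
E
python3 g.py
```

```text
behind t 16.76 mat [ 85.8 -10.9  67.1] F [-0.9  1.1  0.4] op 0.45
0.06 False t 17.41 mat [ 60.  -10.9  66.2] F [0.7 0.2 0.9] op 0.45
0.03 False t 18.17 mat [ 30.1 -11.   72.1] F [ 0.2  0.1 -0.1] op 0.45
0.01 False t 18.73 mat [ 10.  -11.   76.3] F [ 0.5  0.5 -0.6] op 0.45
-0.01 False t 19.27 mat [-10.  -10.9  78.3] F [ 0.8  0.5 -0.1] op 0.45
-0.022 False t 19.67 mat [-22.2 -11.   78.1] F [-0.3 -0.3 -0.7] op 0.45
```

View pics/c5.png

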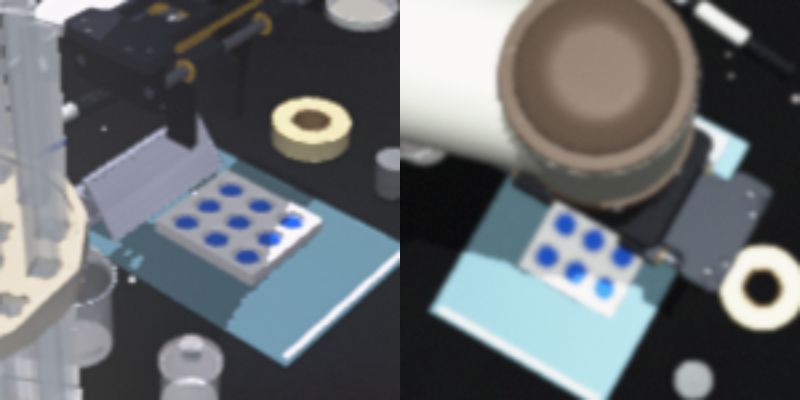

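Flipped: the nine blue wells are up and the plate is flat on the mat (side crop (240,225)). I raise the arm clear, check once more and hand in.

```bash
cat > i.py <<'E'
from h import *
env.move_straight(W(.06,-.011,.20),rate=.2); env.dwell(.5); st("clear")
for n in ("top","side"):
    p=env.grab_frame(n)
    for d in env.trace(p,"spot_plate"):
        (c,s,a)=rect(p,d["mask"],.013); print(n,round(d["score"],2),M([c[0]/1e3,c[1]/1e3,.013]),np.round(s,1),round(a,1))
    for t in ("spot_plate","weigh_bottle","beaker_4","stopper_3","tape_roll","marker_1"):
        print(n,t,[np.round(d["xyz"],3).tolist() for d in env.search_frame(p,t)])
E
python3 i.py
```

```text
clear t 21.45 mat [ 59.9 -11.  199.9] F [-0.2  0.1 -0.5] op 0.45
top 0.87 [-262.5  156.5   13. ] [90.4 81.6] 17.0
top 0.83 [ 224.6 -173.2   13. ] [109.6 124.9] 76.0
top 0.76 [-56.7  -8.2  13. ] [80.5 88.8] 59.2
top 0.73 [-49.5  -1.6  13. ] [149.5 231.3] 59.4
top spot_plate [[0.642, -0.57, 0.016], [0.483, -0.284, 0.013], [0.39, -0.038, 0.008]]
top weigh_bottle [[0.484, -0.114, 0.051]]
top beaker_4 [[0.572, -0.15, 0.023]]
top stopper_3 [[0.38, -0.356, 0.03], [0.483, -0.285, 0.012]]
top tape_roll [[0.447, -0.413, 0.017]]
top marker_1 []
side 0.91 [-62.3  -6.4  13. ] [92.9 94.3] 59.6
side 0.86 [ 217.9 -165.4   13. ] [130.  129.6] 76.5
side 0.79 [-266.5  162.4   13. ] [92.3 85.8] 17.7
side spot_plate [[0.394, -0.028, 0.01], [0.485, -0.276, 0.015], [0.635, -0.56, 0.014]]
side weigh_bottle [[0.486, -0.097, 0.043]]
side beaker_4 [[0.552, -0.144, 0.039]]
side stopper_3 [[0.376, -0.347, 0.022]]
side tape_roll [[0.442, -0.401, 0.02]]
side marker_1 []
```

Plate at mat (-57, -8) mm, wells up and square. The bystanders are unmoved to within detector noise. The marker was not detected this time, but the last picture shows it in place.

```bash
python3 -c "
from h import *
env.close_job(); st('closed')"
```

```text
the job is handed in; nothing more can be done
the job is handed in; nothing more can be done
```

The spot plate now lies flat on the mat with its wells up, and the job is handed in. No verdict is reported at hand-in.

**What I did:** I pushed the plate with two fingertips against the steel stop until it leaned there, with its top edge where predicted in both views. I then pushed that raised edge back over from behind and raised the arm clear.

**Last checks:**
- **Plate:** its centre is at about x = -57 mm, y = -8 mm in the mat frame, square with the stop. All nine blue wells showed in the side view.
- **Time:** the clock stood at 21.45 s before the final pictures, against the 51 s limit.
- **Bystanders:** bottle, beaker, stopper and tape were found within about 4 mm of where they started, which is detector noise.

**What disagreed:**
- **Early force stop:** the first push stopped at its 15 N limit when the plate met the stop. I took this for an impact spike and carried on slowly with a 20 N limit, without trouble.
- **Marker not found:** the networks did not find the marker in the final check, so its position was not measured. It showed behind the stop in the picture taken after the flip, and the fingers stayed well above it.

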